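Spin-check a sample carousel and brake it at the loading plate

TASK

Check that the sample carousel turns freely: with a fingertip, flick one of its pegs so that the wheel spins on by itself, untouched, for at least three seconds. Then, while it is still clearly turning, brake it with a fingertip, and leave it standing still with its red mark in line with the yellow loading plate, the whole mark within the plate's width. Grasp nothing, and leave the bottle, the tin, the tape and the vials beside it where they stand.

Things in the scene. Friction and masses are not known exactly. Their poses are not given: they have to be found in the camera images.
- wheel (a joint): angle of the carousel's wheel about its upright axis, rad, growing counter-clockwise seen from above and counting on past full turns; 0 (or any whole turn) when the red mark is in line with the plate. White disc, 210 mm diameter, 3.6 kg give or take a quarter, flat top 50 mm above the worktop; after a flick it coasts about ten to fifteen seconds, losing 10 to 20 % of its speed each second
- peg_1 (a point): centre of the top end of one of three upright steel finger pegs on the wheel, 12 mm diameter, reaching 23 mm above the disc, 60 mm from the axis; they stand at 60 (this one), 180 and 300 degrees counter-clockwise from the red mark. Each has a flat collar at its foot, 18 mm diameter, 1.5 mm high
- peg_2 (a point): the same point on the second peg, 180 degrees from the red mark
- peg_3 (a point): the same point on the third peg, 300 degrees counter-clockwise from the red mark
- hub (a point): point on the wheel's axis at the level of the disc's flat top, 50 mm above the worktop. An aluminium boss, 32 mm diameter and 14 mm high, sits here; the dark round seats about it are flush. The round grey foot below the wheel, 232 mm diameter, is fixed
- mark (a point): point on the wheel's flat top at the red mark, 100 mm from the axis, turning with the wheel. The mark is a flush red radial bar, 6 mm wide, 28 mm long, on the plain flat band 70 to 105 mm from the axis. A fingertip pressed on that band (slippery, friction about 0.15) with 5 to 10 N stops the wheel in 0.1 to 0.5 s; moved along it while pressing, it drags the wheel with it
- plate (a point): point on the disc's flat top level, 100 mm from the axis, towards the middle of the yellow loading plate. The plate is fixed to the foot just outside the rim: 30 mm wide along the rim, 24 mm deep, its top level with the disc's top; it does not turn
- amber_bottle: bystander: amber glass bottle with blue cap, 56 mm diameter, 105 mm tall, loose; origin at the centre of its underside
- tin: bystander: round white screw-lid tin, 54 mm diameter, 26 mm tall, loose; origin at the centre of its underside
- tape: bystander: roll of cream tape lying flat, 64 mm diameter, 19 mm tall, loose; origin at the centre of its underside
- vial_white: bystander: clear vial with blue cap standing upright, 12 mm diameter, 32 mm tall, loose; origin at the centre of its underside
- vial_brown: bystander: amber vial with black cap standing upright, 12 mm diameter, 32 mm tall, loose; origin at the centre of its underside

How it is judged:
By the outcome, as a careful person would: the job done as asked, in the order asked, and still so for the second after the job is handed in, with the robot touching nothing.
It also fails if it takes over 58 s, if anything falls off the work surface, if the arm or the gripper's body presses on something with over 40 N, if the wrist force passes 120 N, or if a joint passes its speed limit or range.

ROBOT

A 6-joint arm with a two-finger parallel gripper is mounted at the origin on a cart in front of the work surface, level with it; the furniture and walls round the work are solid. World frame = base frame: x ahead of the robot, y to its left, z up, the work surface at z = 0. Lengths are in m, angles in rad, forces in N, time in s.
With the tool pointing down it reaches from about 0.225 to 0.875 m from the base axis. Payload 3.4 kg.
Tool frame: the origin (TCP) lies at the very end of the fingers, on their centre line; the grasp point (between the pads) lies behind it (manip.grasp_offset is the z of the grasp point in the tool frame, in m); z points along the fingers, y is the line along which they close (so a half turn about z gives the same grasp; the last joint's range is limited). The gripper opens to 85 mm and grips with 20 to 120 N. Pads are 22 mm wide; open, the fingers measure 114 mm over their backs; the gripper's body (76 mm by 85 mm) begins 54 mm behind the grasp point. The pads swing forward as they close: fully open they stand 13 mm farther back than shut.
Start: joints at [1.009, 0.276, 1.505, -0, 1.361, -0.121], TCP at [0.245, 0.52, 0.231] pointing down, gripper open.
Joint ranges: [-2.89, 2.89], [-0.75, 2.08], [0.22, 2.7], [-1.18, 4.32], [0.11, 2.71], [-2.7, 2.7]. Speed limits (rad/s): [2.57, 2.57, 3.14, 3.14, 3.14, 3.14].

INTERFACE

Orientations are given as a unit quaternion [w, x, y, z].
In Python, from rig import manip gives the robot as it stands.
- The arm moves only by the shell command python3 -m pendant 'ROWS' [FORCE]. ROWS is JSON, a list of rows, each an object of numbers: "dx", "dy", "dz": the shift along the tool's x, y, z in m; "rx", "ry", "rz": the turn, a rotation vector about the tool's x, y, z in degrees; "hand": the finger opening in m, from 0 to 0.0854. In form: [{"dx": .., "dy": .., "dz": .., "rx": .., "ry": .., "rz": .., "hand": ..}, ...]. A call has 1 to 12 rows; each row shifts and turns the commanded pose from where the row before left it, along the tool's axes as they then stand; what a row does not reach is not made up. A row lasts 1/12 s, in which the tool goes at most 41.7 mm and 7.16 degrees, less where a joint would pass 70% of its speed; a pose out of reach is approached as far as the arm can. A call is refused whole if a number of a shift passes 0.0417 or a number of a turn 7.16, either way. A call with a gripper value outside its range is refused whole. The fingers move at their own pace and stop on an object; FORCE is the grip in N (left out, the last holds). Time passes only in rows, so rows that do not move let the fingers close. It gives the time, the measured TCP pose, the force, the opening and the grip force at its end, in the units of the state.
- manip.get_state(): the state, without advancing time (a new reading comes with each control period).
- manip.get_image(name): name is "scene" or "top" or "wrist"; returns a dict with "frame" (384x512x3 uint8, red, green, blue), "fx", "fy", "cx", "cy" (pixels), "position" and "attitude" of the camera in the world; the wrist camera has in their place "mount" (4x4, takes a point from camera to tool coordinates, whose origin is the TCP and whose axes are the flange's). Camera axes: x right, y up, looking along -z (the intrinsics and any distortion apply to the point x, -y, -z); pixel columns grow to the right and rows downward; lengths in m; the calibration is good to about 2 mm. A picture is of the moment at which its call begins: read the wrist's pose just before it. There is no depth.
- manip.sign_off(): hands the job in; it is judged then, once.
The state is a dict: "clock": time; "qpos": joint angles; "qd": joint speeds; "effort": joint torques, N m; "position": TCP position; "ee_rot": TCP orientation; "contact_force": force on the tool from outside, world axes, zero at the start; "moment": the same for the moment, N m; "width": finger opening in m; "gripper_force": force on a finger pad.
Only numpy, scipy, OpenCV 4.12 (cv2) and the standard library are available. Lean on these libraries where they do the work, as an engineer would, in place of code of your own. Each camera call takes 0.05 s, during which the arm holds its last target. There are 200 camera calls.

## Working session

There is one attempt and no reset: what is moved stays moved. The work goes in short steps, Python scripts to look and compute and a shell command to move; the robot and the scene stay as the last step left them, time stands still between calls to the robot, and variables do not carry over. Pictures are saved under pics/ and viewed, at most 10 in all, crops included, and the job is handed in when it is done.

```bash
mkdir -p pics; ls
python3 - <<'E'
from rig import manip
import cv2,numpy as np
s=manip.get_state(); print({k:np.round(v,3).tolist() for k,v in s.items()}, manip.grasp_offset)
for n in("top","scene"):
    d=manip.get_image(n); cv2.imwrite(f"pics/{n}0.png",cv2.resize(d["frame"][:,:,::-1],(800,600),interpolation=cv2.INTER_CUBIC))
    print(n,{k:(np.round(v,4).tolist()) for k,v in d.items() if k!="frame"})
E
```

```text
pics
{'clock': 0.0, 'qpos': [1.009, 0.277, 1.506, -0.0, 1.361, -0.121], 'qd': [0.0, -0.001, -0.0, 0.001, -0.001, -0.0], 'effort': [0.0, -41.678, -24.581, -0.0, 0.011, -0.0], 'position': [0.245, 0.52, 0.23], 'ee_rot': [-0.0, 0.219, 0.976, -0.001], 'contact_force': [-0.454, -0.432, -0.091], 'moment': [0.02, -0.046, 0.005], 'gripper_force': 0.0, 'width': 0.085} -0.0187
top {'fx': 472.5221, 'fy': 472.5221, 'cx': 254.6901, 'cy': 198.3053, 'position': [0.4294, -0.3805, 1.0803], 'attitude': [-0.6969, -0.064, 0.0613, 0.7117]}
scene {'fx': 399.3827, 'fy': 399.3827, 'cx': 261.1512, 'cy': 197.2711, 'position': [-0.0763, 0.0192, 0.3916], 'attitude': [-0.4024, -0.2719, 0.4907, 0.7234]}
```

View pics/top0.png

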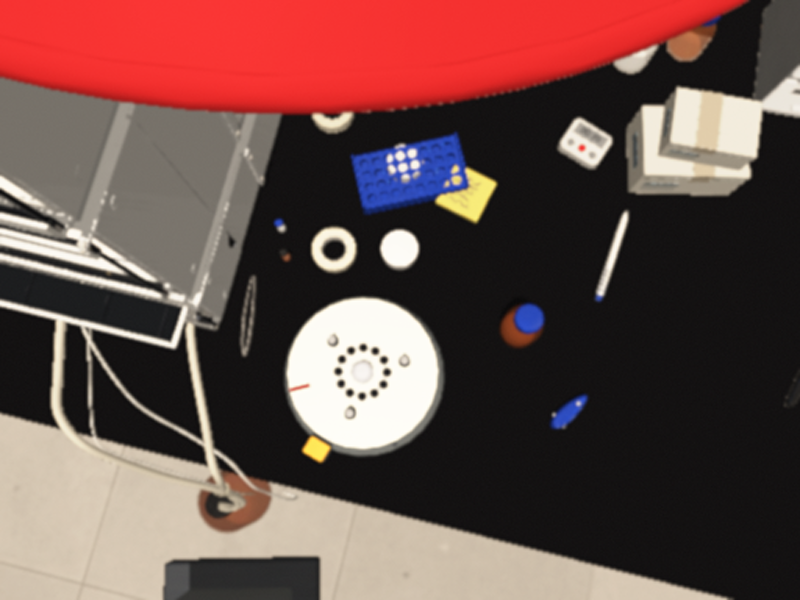

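View pics/scene0.png

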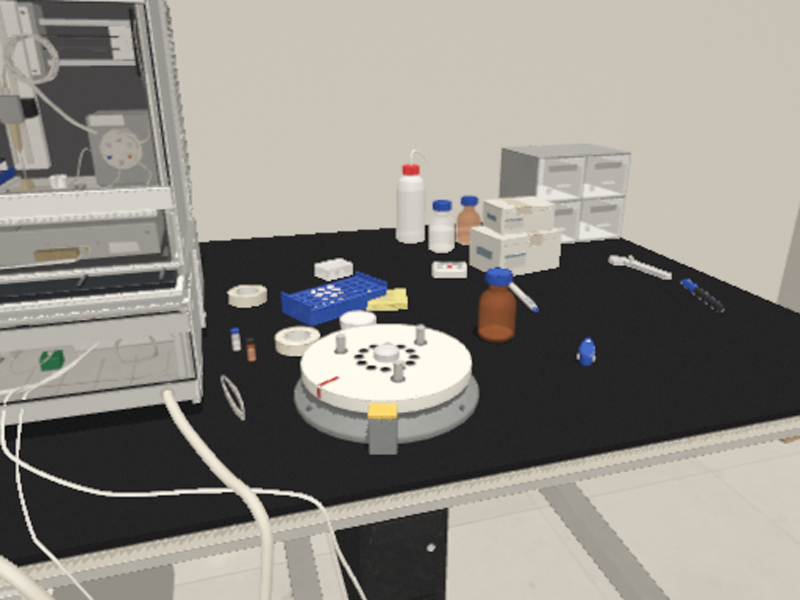

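The top view shows the wheel centred at about (364,372), the red mark at (299,387), the yellow plate at (317,448), and pegs at (333,340), (404,360) and (350,411). The bottle is at (522,325), the tin at (399,249), the tape at (334,249), and the vials at (281,226) and (286,256). The scene view agrees, and also shows a solid cabinet to the left.

```bash
cat > h.py <<'E'
from rig import manip
import numpy as np, cv2
from scipy.spatial.transform import Rotation as R
def rot(q): return R.from_quat(np.roll(q,-1)).as_matrix()
def pix2w(d,u,v,z,big=True):
    if big: u,v=(u+.5)/1.5625-.5,(v+.5)/1.5625-.5
    r=rot(d["attitude"])@np.array([(u-d["cx"])/d["fx"],-(v-d["cy"])/d["fy"],-1])
    p=np.array(d["position"]); return p+r*(z-p[2])/r[2]
def w2pix(d,P):
    c=rot(d["attitude"]).T@(np.array(P)-d["position"]); return d["cx"]-d["fx"]*c[0]/c[2], d["cy"]+d["fy"]*c[1]/c[2]
E
python3 - <<'E'
from h import *
d=manip.get_image("top")
f=d["frame"]; hsv=cv2.cvtColor(f,cv2.COLOR_RGB2HSV)
# white disc top: fit circle
g=((hsv[...,1]<45)&(hsv[...,2]>215)).astype(np.uint8); g[:185]=0; g[:, :175]=0; g[295:]=0;g[:,290:]=0
c=max(cv2.findContours(g,0,1)[0],key=cv2.contourArea)[:,0]
P=np.array([pix2w(d,u,v,.05,False)[:2] for u,v in cv2.convexHull(c)[:,0]])
A=np.c_[2*P,np.ones(len(P))]; s=np.linalg.lstsq(A,(P**2).sum(1),rcond=None)[0]
print("disc",s[:2],np.sqrt(s[2]+s[:2]@s[:2]))
for n,u,v,z in[("hub",362,370,.064),("mark",299,387,.05),("plate",317,448,.05),("p",333,340,.073),("p",404,360,.073),("p",350,411,.073),("bottlecap",529,319,.105),("tin",399,249,.026),("tape",334,249,.019),("vw",281,226,.032),("vb",286,256,.032),("cabcorner",190,330,.0),("cabmid",245,200,0)]:
    w=pix2w(d,u,v,z); e=w[:2]-s[:2]; print(n,w.round(4),np.hypot(*e).round(4),np.degrees(np.arctan2(e[1],e[0])).round(1))
s2=manip.get_image("scene")
for n,u,v,z in[("hub",386,350,.064),("plate",383,410,.05),("p",341,337,.073),("p",421,327,.073),("p",399,364,.073)]:
    print("scene",n,pix2w(s2,u,v,z).round(4))
w=manip.get_image("wrist");print(w["mount"])
E
```

```text
disc [ 0.52796634 -0.32635221] 0.1047019688398876
hub [ 0.529  -0.3268  0.064 ] 0.0011 -23.0
mark [ 0.5085 -0.238   0.05  ] 0.0904 102.4
plate [ 0.4245 -0.263   0.05  ] 0.1213 148.5
p [ 0.5703 -0.2878  0.073 ] 0.0573 42.3
p [ 0.5406 -0.385   0.073 ] 0.06 -77.8
p [ 0.4729 -0.3104  0.073 ] 0.0573 163.8
bottlecap [ 0.5886 -0.5532  0.105 ] 0.2348 -75.0
tin [ 0.71   -0.3814  0.026 ] 0.1902 -16.8
tape [ 0.714 -0.285  0.019] 0.1906 12.5
vw [ 0.7472 -0.2082  0.032 ] 0.249 28.3
vb [ 0.7015 -0.2159  0.032 ] 0.2057 32.5
cabcorner [ 0.6    -0.0692  0.    ] 0.267 74.4
cabmid [ 0.7994 -0.1475  0.    ] 0.325 33.4
scene hub [ 0.5195 -0.3201  0.064 ]
scene plate [ 0.4204 -0.2591  0.05  ]
scene p [ 0.5646 -0.2821  0.073 ]
scene p [ 0.5387 -0.3831  0.073 ]
scene p [ 0.4638 -0.305   0.073 ]
[[-1.80292027e-04  9.59145185e-01  2.82914264e-01  7.34738425e-02]
 [ 9.99999917e-01  6.97259139e-05  4.00880237e-04 -9.23017168e-04]
 [ 3.64775894e-04  2.82914313e-01 -9.59145118e-01 -1.41901252e-01]
 [ 0.00000000e+00  0.00000000e+00  0.00000000e+00  1.00000000e+00]]
```

```bash
python3 -m pendant '[{"rz":-6.33,"dz":-0.012,"hand":0},{"rz":-6.33,"dz":-0.012,"hand":0},{"rz":-6.33,"dz":-0.012,"hand":0},{"rz":-6.33,"dz":-0.012,"hand":0},{"dy":-0.03,"dx":-0.005},{"dy":-0.04,"dx":-0.008},{"dy":-0.04,"dx":-0.008},{"dy":-0.04,"dx":-0.008},{"dy":-0.04,"dx":-0.008},{"dy":-0.04,"dx":-0.008},{"dy":-0.04,"dx":-0.008},{"dy":-0.04,"dx":-0.008}]'; python3 -c "
from h import *
print(rot(manip.get_state()['ee_rot']).round(3))"
```

```text
[[-0.904  0.427 -0.   ]
 [ 0.427  0.904 -0.001]
 [ 0.    -0.001 -1.   ]]invalid input
```

```bash
python3 -m pendant '[{"rz":-6.3,"dz":-0.012}]'; python3 -m pendant '[{"dx":0,"dy":0,"dz":-0.012,"rx":0,"ry":0,"rz":-6.3,"hand":0.0}]'
```

```text
clock: 0.33
position: [0.2445, 0.5187, 0.241]
ee_rot: [-0.001, 0.164, 0.986, -0.003]
contact_force: [-0.3, -0.1, -0.7]
width: 0.0754
gripper_force: 0.0invalid input
```

```bash
python3 -m pendant '[{"dx":0,"dy":0,"dz":-0.012,"rx":0,"ry":0,"rz":-6.3,"hand":0},{"dx":0,"dy":0,"dz":-0.012,"rx":0,"ry":0,"rz":-6.3,"hand":0},{"dx":0,"dy":0,"dz":-0.012,"rx":0,"ry":0,"rz":-6.3,"hand":0},{"dx":-0.005,"dy":-0.03,"dz":0,"rx":0,"ry":0,"rz":0,"hand":0},{"dx":-0.008,"dy":-0.04,"dz":0,"rx":0,"ry":0,"rz":0,"hand":0},{"dx":-0.008,"dy":-0.04,"dz":0,"rx":0,"ry":0,"rz":0,"hand":0},{"dx":-0.008,"dy":-0.04,"dz":0,"rx":0,"ry":0,"rz":0,"hand":0},{"dx":-0.008,"dy":-0.04,"dz":0,"rx":0,"ry":0,"rz":0,"hand":0},{"dx":-0.008,"dy":-0.04,"dz":0,"rx":0,"ry":0,"rz":0,"hand":0},{"dx":-0.008,"dy":-0.04,"dz":0,"rx":0,"ry":0,"rz":0,"hand":0},{"dx":-0.008,"dy":-0.04,"dz":0,"rx":0,"ry":0,"rz":0,"hand":0}]'; python3 -c "
from h import *
print(rot(manip.get_state()['ee_rot']).round(3))"
```

```text
clock: 1.25
position: [0.3057, 0.2082, 0.2794]
ee_rot: [0.0, -0.0, 1.0, 0.0]
contact_force: [1.1, 0.3, 0.8]
width: 0.0002
gripper_force: 0.0
[[-1.    -0.     0.001]
 [-0.     1.     0.   ]
 [-0.001  0.    -1.   ]]
```

```bash
python3 -m pendant '[{"dx":-0.008,"dy":-0.04,"dz":0,"rx":0,"ry":0,"rz":0,"hand":0},{"dx":-0.008,"dy":-0.04,"dz":0,"rx":0,"ry":0,"rz":0,"hand":0},{"dx":-0.008,"dy":-0.04,"dz":0,"rx":0,"ry":0,"rz":0,"hand":0},{"dx":-0.008,"dy":-0.04,"dz":0,"rx":0,"ry":0,"rz":0,"hand":0},{"dx":-0.008,"dy":-0.04,"dz":0,"rx":0,"ry":0,"rz":0,"hand":0},{"dx":-0.008,"dy":-0.04,"dz":0,"rx":0,"ry":0,"rz":0,"hand":0},{"dx":-0.01,"dy":-0.04,"dz":0,"rx":0,"ry":0,"rz":0,"hand":0},{"dx":-0.02,"dy":-0.04,"dz":0,"rx":0,"ry":0,"rz":0,"hand":0},{"dx":-0.03,"dy":-0.04,"dz":0.01,"rx":0,"ry":0,"rz":0,"hand":0},{"dx":-0.03,"dy":-0.04,"dz":0.03,"rx":0,"ry":0,"rz":0,"hand":0},{"dx":-0.02,"dy":-0.04,"dz":0.03,"rx":0,"ry":0,"rz":0,"hand":0},{"dx":0,"dy":0,"dz":0.03,"rx":0,"ry":0,"rz":0,"hand":0}]'
python3 - <<'E'
from h import *
s=manip.get_state(); print(s["position"],rot(s["ee_rot"]).round(3))
w=manip.get_image("wrist"); print(w["fx"],w["cx"],w["cy"])
f=w["frame"][:,:,::-1]
cv2.imwrite("pics/w1.png",cv2.resize(f,(800,600),interpolation=cv2.INTER_CUBIC))
E
```

```text
clock: 2.25
position: [0.4485, -0.2066, 0.1966]
ee_rot: [0.003, 0.002, 1.0, -0.003]
contact_force: [0.8, -1.0, 0.1]
width: 0.0
gripper_force: 0.0
[ 0.44850768 -0.20664659  0.19662095] [[-1.     0.004  0.007]
 [ 0.004  1.    -0.007]
 [-0.007 -0.007 -1.   ]]
292.5020732858008 256.10763110476756 190.71914818699435
```

View pics/w1.png

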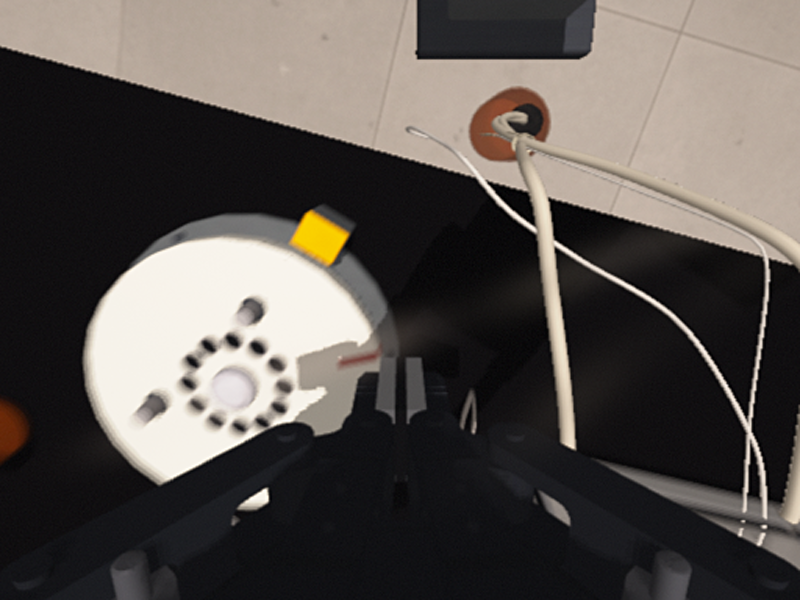

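The wrist view shows the hub boss at (234,388), the plate at (321,237), the mark at (360,359) and peg tops at about (251,305) and (158,402). The fingertip is near (400,360).

```bash
cat >> h.py <<'E'
def wrist():
    s=manip.get_state(); w=manip.get_image("wrist")
    T=np.eye(4); T[:3,:3]=rot(s["ee_rot"]); T[:3,3]=s["position"]; T=T@np.array(w["mount"])
    w["position"]=T[:3,3]; q=R.from_matrix(T[:3,:3]).as_quat(); w["attitude"]=np.roll(q,1); return s,w
HUB=np.array([.527,-.325])
def mark(s,w,zlim=None):
    h=cv2.cvtColor(w["frame"],cv2.COLOR_RGB2HSV); hh=h[...,0].astype(int)
    m=((hh<8)|(hh>172))&(h[...,1]>90)&(h[...,2]>60)
    P=[]
    for v,u in zip(*np.nonzero(m)):
        p=pix2w(w,u,v,.05,False)[:2]; r=np.hypot(*(p-HUB))
        if .068<r<.106: P.append(p)
    if len(P)<6: return None
    e=np.mean(P,0)-HUB; return np.degrees(np.arctan2(e[1],e[0])),np.hypot(*e),len(P)
def plate(w):
    h=cv2.cvtColor(w["frame"],cv2.COLOR_RGB2HSV); m=(abs(h[...,0].astype(int)-24)<7)&(h[...,1]>170)&(h[...,2]>120)
    n,l,st,c=cv2.connectedComponentsWithStats(m.astype(np.uint8)); k=1+st[1:,4].argmax()
    e=pix2w(w,*c[k],.05,False)[:2]-HUB; return np.degrees(np.arctan2(e[1],e[0])),np.hypot(*e),st[k,4]
E
python3 - <<'E'
from h import *
s,w=wrist(); print(s["position"].round(4),s["qd"].round(3))
for n,u,v,z in[("hub",234,388,.064),("plate",321,237,.05),("mark",360,359,.05),("p",251,304,.073),("p",157,402,.073)]:
    p=pix2w(w,u,v,z); e=p[:2]-HUB; print(n,p.round(4),np.hypot(*e).round(4),np.degrees(np.arctan2(e[1],e[0])).round(1))
print(mark(s,w),plate(w))
E
```

```text
[ 0.4422 -0.2009  0.1897] [ 0.034 -0.045  0.041  0.02   0.231  0.011]
hub [ 0.5061 -0.3084  0.064 ] 0.0267 141.6
plate [ 0.4107 -0.2495  0.05  ] 0.1386 147.0
mark [ 0.4924 -0.2278  0.05  ] 0.1032 109.6
p [ 0.4468 -0.289   0.073 ] 0.0878 155.8
p [ 0.5109 -0.3542  0.073 ] 0.0333 -118.9
(np.float64(103.79116629668383), np.float64(0.08917109747250476), 111) (np.float64(148.50553118461977), np.float64(0.1251099649950369), np.int32(786))
```

```bash
python3 -m pendant '[{"dx":-0.014,"dy":-0.037,"dz":0.03,"rx":0,"ry":0,"rz":0,"hand":0},{"dx":-0.014,"dy":-0.03,"dz":0.035,"rx":0,"ry":0,"rz":0,"hand":0},{"dx":0,"dy":0,"dz":0.025,"rx":0,"ry":0,"rz":0,"hand":0},{"dx":0,"dy":0,"dz":0,"rx":0,"ry":0,"rz":0,"hand":0},{"dx":0,"dy":0,"dz":0,"rx":0,"ry":0,"rz":0,"hand":0},{"dx":0,"dy":0,"dz":0,"rx":0,"ry":0,"rz":0,"hand":0}]'
python3 - <<'E'
from h import *
s,w=wrist(); print(s["position"].round(4),s["qd"].round(3),s["contact_force"],rot(s["ee_rot"]).round(3).tolist())
print(mark(s,w),plate(w))
cv2.imwrite("pics/w2.png",cv2.resize(w["frame"][:,:,::-1],(800,600),interpolation=cv2.INTER_CUBIC))
E
```

```text
clock: 2.85
position: [0.4681, -0.2562, 0.1181]
ee_rot: [0.001, 0.0, 1.0, -0.001]
contact_force: [0.6, -0.1, 0.1]
width: -0.0002
gripper_force: 0.0
[ 0.4681 -0.2562  0.1181] [ 0.003 -0.015 -0.013 -0.002 -0.011 -0.001] [ 0.60602673 -0.05836724  0.12671616] [[-1.0, 0.0, 0.002], [0.0, 1.0, -0.001], [-0.002, -0.001, -1.0]]
(np.float64(103.21263812073602), np.float64(0.0983884968552509), 76) (np.float64(148.80492394445045), np.float64(0.12261100618152176), np.int32(1406))
```

View pics/w2.png

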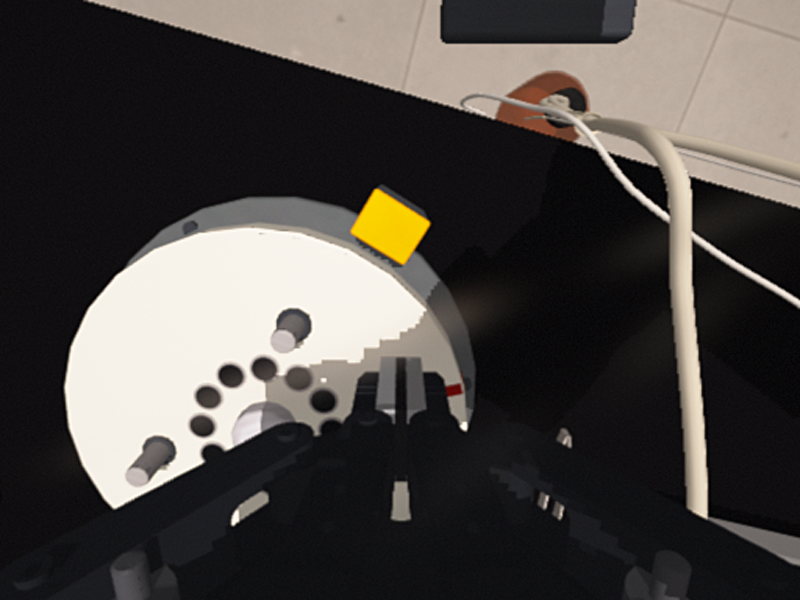

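```bash
python3 -m pendant '[{"dx":0,"dy":-0.007,"dz":0.03,"rx":0,"ry":0,"rz":0,"hand":0},{"dx":-0.001,"dy":-0.007,"dz":0.028,"rx":0,"ry":0,"rz":0,"hand":0},{"dx":0,"dy":0,"dz":0,"rx":0,"ry":0,"rz":0,"hand":0},{"dx":0,"dy":0,"dz":0,"rx":0,"ry":0,"rz":0,"hand":0},{"dx":0,"dy":0,"dz":0,"rx":0,"ry":0,"rz":0,"hand":0}]'
python3 - <<'E'
from h import *
s,w=wrist(); print(s["position"].round(4),s["contact_force"].round(2))
w["position"]=np.array([.4681,-.2562,.1181])+rot(s["ee_rot"])@np.array(w["mount"])[:3,3]
print(pix2w(w,284,342,.073),pix2w(w,137,474,.073),plate(w))
E
```

```text
clock: 3.32
position: [0.4696, -0.2708, 0.0602]
ee_rot: [0.001, 0.0, 1.0, -0.001]
contact_force: [-0.5, 0.3, 0.2]
width: 0.0002
gripper_force: 0.0
[ 0.4696 -0.2708  0.0602] [-0.45  0.34  0.19]
[ 0.46962873 -0.3076822   0.073     ] [ 0.53797897 -0.38362381  0.073     ] (np.float64(139.8544462160398), np.float64(0.12623613234322892), np.int32(2563))
```

```bash
python3 -m pendant '[{"dx":0,"dy":-0.005,"dz":0,"rx":0,"ry":0,"rz":0,"hand":0},{"dx":0,"dy":-0.010,"dz":0,"rx":0,"ry":0,"rz":0,"hand":0},{"dx":0,"dy":-0.015,"dz":0,"rx":0,"ry":0,"rz":0,"hand":0},{"dx":0,"dy":-0.016,"dz":0,"rx":0,"ry":0,"rz":0,"hand":0},{"dx":0,"dy":-0.016,"dz":0,"rx":0,"ry":0,"rz":0,"hand":0},{"dx":0,"dy":0.012,"dz":-0.02,"rx":0,"ry":0,"rz":0,"hand":0},{"dx":0,"dy":0.01,"dz":-0.035,"rx":0,"ry":0,"rz":0,"hand":0},{"dx":0,"dy":0,"dz":-0.03,"rx":0,"ry":0,"rz":0,"hand":0},{"dx":0.01,"dy":0,"dz":0,"rx":0,"ry":0,"rz":0,"hand":0},{"dx":0.01,"dy":0,"dz":0,"rx":0,"ry":0,"rz":0,"hand":0}]'
python3 - <<'E'
from h import *
for i in range(8):
    s,w=wrist(); print(round(s["clock"],3),s["position"].round(4),mark(s,w),plate(w))
    if i%4==3: cv2.imwrite(f"pics/w3_{i}.png",cv2.resize(w["frame"][:,:,::-1],(800,600)))
t=manip.get_image("top"); print(mark(s,t)); cv2.imwrite("pics/t3.png",cv2.resize(t["frame"][:,:,::-1],(800,600)))
E
```

```text
clock: 4.2
position: [0.4499, -0.3133, 0.1456]
ee_rot: [0.002, 0.0, 1.0, -0.003]
contact_force: [-1.0, 0.4, -0.7]
width: -0.0
gripper_force: 0.0
4.2 [ 0.4499 -0.3133  0.1456] None (np.float64(149.75801648831631), np.float64(0.12435270109985781), np.int32(1098))
4.25 [ 0.4461 -0.3116  0.1437] None (np.float64(149.23151173663462), np.float64(0.12300715312099202), np.int32(1043))
4.3 [ 0.4464 -0.311   0.1427] (np.float64(-94.35805022356851), np.float64(0.08706840509891525), 57) (np.float64(149.20070707074785), np.float64(0.12255319633650866), np.int32(1046))
4.35 [ 0.4471 -0.3108  0.1422] (np.float64(-83.23639606498398), np.float64(0.0977776296712784), 13) (np.float64(149.20456164747657), np.float64(0.12253627223273961), np.int32(1055))
4.4 [ 0.4475 -0.3108  0.142 ] None (np.float64(149.23543670236145), np.float64(0.1225279732762626), np.int32(1058))
4.45 [ 0.4479 -0.3107  0.1419] (np.float64(-60.601909701027814), np.float64(0.08585646414251126), 50) (np.float64(149.20600486565166), np.float64(0.12248323190583885), np.int32(1064))
4.5 [ 0.4481 -0.3107  0.1419] None (np.float64(149.242803194881), np.float64(0.12251631285912729), np.int32(1064))
4.55 [ 0.4483 -0.3106  0.142 ] None (np.float64(149.25232246844388), np.float64(0.12255580961618538), np.int32(1067))
None
```

View pics/w3_7.png

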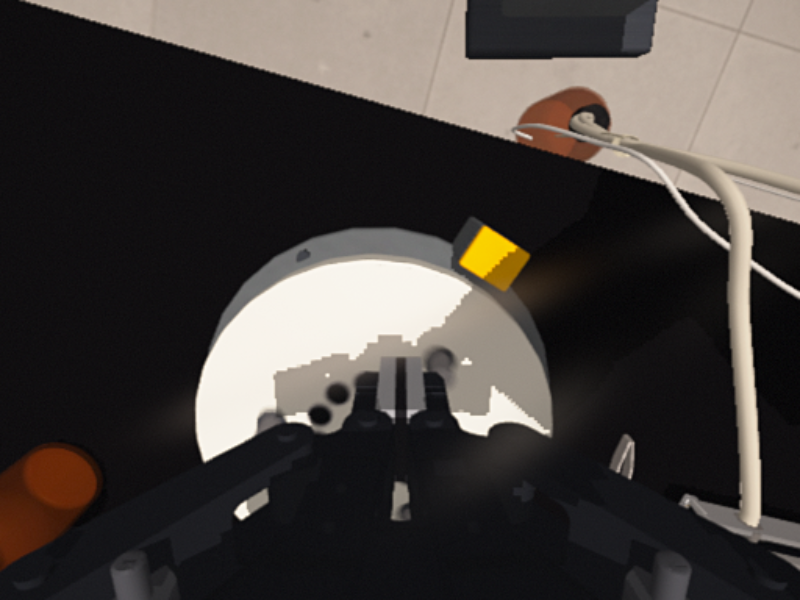

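```bash
python3 -m pendant '[{"dx":0.009,"dy":-0.007,"dz":0.03,"rx":0,"ry":0,"rz":0,"hand":0},{"dx":0,"dy":-0.007,"dz":0.03,"rx":0,"ry":0,"rz":0,"hand":0},{"dx":0,"dy":0,"dz":0.02,"rx":0,"ry":0,"rz":0,"hand":0},{"dx":0,"dy":0,"dz":0,"rx":0,"ry":0,"rz":0,"hand":0},{"dx":0,"dy":0,"dz":0,"rx":0,"ry":0,"rz":0,"hand":0},{"dx":0,"dy":0,"dz":0,"rx":0,"ry":0,"rz":0,"hand":0}]'
python3 - <<'E'
from h import *
for i in range(36):
    s,w=wrist(); m=mark(s,w)
    if m: print(round(s["clock"],3),np.round(m,3))
print(s["clock"],s["position"].round(4),s["contact_force"].round(2),plate(w))
cv2.imwrite("pics/w4.png",cv2.resize(w["frame"][:,:,::-1],(800,600)))
E
```

```text
clock: 5.15
position: [0.4403, -0.3251, 0.0638]
ee_rot: [0.001, 0.0, 1.0, -0.0]
contact_force: [0.1, 0.2, -0.2]
width: 0.0001
gripper_force: 0.0
5.25 [1.13012e+02 1.01000e-01 6.00000e+00]
5.3 [1.2199e+02 9.5000e-02 9.7000e+01]
5.35 [1.32406e+02 9.20000e-02 1.44000e+02]
5.4 [1.4277e+02 9.3000e-02 1.5100e+02]
5.45 [1.52595e+02 8.90000e-02 2.53000e+02]
5.5 [1.62497e+02 8.60000e-02 2.16000e+02]
5.55 [1.72716e+02 8.90000e-02 2.80000e+01]
5.65 [-1.67383e+02  8.20000e-02  5.10000e+01]
5.7 [-1.58116e+02  8.10000e-02  9.60000e+01]
5.75 [-1.4854e+02  8.3000e-02  1.0900e+02]
5.8 [-1.39008e+02  8.80000e-02  1.19000e+02]
5.85 [-1.29796e+02  8.80000e-02  2.30000e+01]
5.9 [-1.20534e+02  9.70000e-02  1.10000e+01]
6.9 [ 0.4394 -0.3246  0.063 ] [ 0.42 -0.69 -1.06] (np.float64(149.50224753669204), np.float64(0.1227046204340312), np.int32(2198))
```

View pics/w4.png

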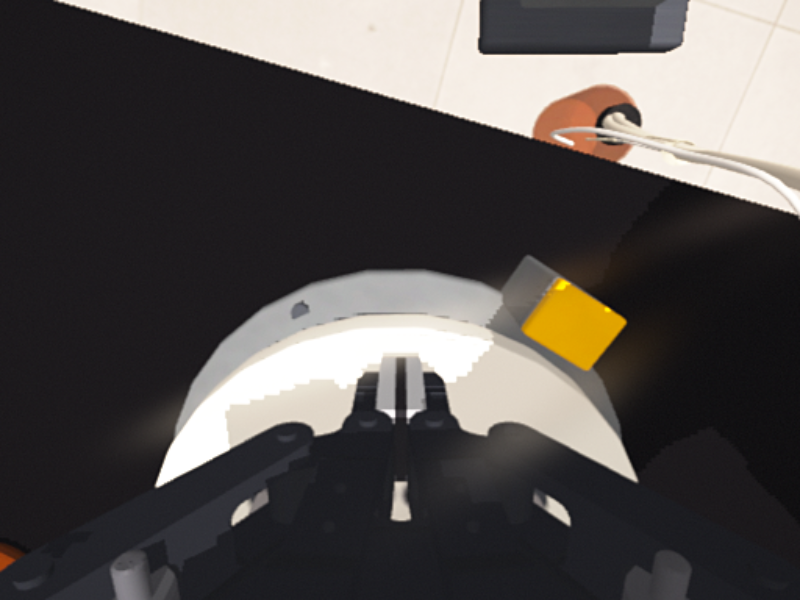

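The wheel is spinning at about 3.4 rad/s. The finger hovers over the band at 180°, clear of it, and the plate reads 149.4°.

```bash
python3 -m pendant '[{"dx":0,"dy":0,"dz":0.004,"rx":0,"ry":0,"rz":0,"hand":0},{"dx":0,"dy":0,"dz":0.004,"rx":0,"ry":0,"rz":0,"hand":0},{"dx":0,"dy":0,"dz":0,"rx":0,"ry":0,"rz":0,"hand":0}]'
python3 - <<'E'
from h import *
from scipy.optimize import curve_fit
T=[];A=[]
for i in range(26):
    s,w=wrist(); m=mark(s,w)
    if m and m[2]>25: T.append(s["clock"]);A.append(m[0]%360)
T=np.array(T);A=np.array(A); print(np.c_[T,A].round(2).tolist())
T=np.r_[5.3,5.35,5.4,5.45,5.5,5.65,5.7,5.75,5.8,T]; A=np.r_[122,132.4,142.8,152.6,162.5,192.6,201.9,211.5,221,A+360]
f=lambda t,a,w0,k:a+w0/k*(1-np.exp(-k*(t-5.3)))
p,_=curve_fit(f,T,A,[122,203,.17]); print(p,np.abs(f(T,*p)-A).max())
t=np.arange(8,12.1,.25); print(np.c_[t,f(t,*p)%360,p[1]*np.exp(-p[2]*(t-5.3))].round(2).tolist())
s=manip.get_state(); print(s["clock"],s["position"].round(4),s["contact_force"].round(2))
E
```

```text
clock: 7.2
position: [0.4389, -0.3241, 0.054]
ee_rot: [-0.001, 0.0, 1.0, 0.001]
contact_force: [-1.0, 0.1, -0.7]
width: 0.0
gripper_force: 0.0
[[7.3, 126.32], [7.35, 134.41], [7.4, 142.21], [7.45, 150.14], [7.5, 157.94], [7.55, 165.68], [7.6, 173.52], [7.7, 189.05], [7.75, 196.59], [7.8, 204.08], [7.85, 211.61], [7.9, 219.02], [7.95, 226.12], [8.0, 233.22], [8.05, 240.38]]
[1.21891320e+02 2.05893238e+02 1.25082135e-01] 0.6848175911883914
[[8.0, 233.66, 146.88], [8.25, 269.82, 142.36], [8.5, 304.86, 137.98], [8.75, 338.82, 133.73], [9.0, 11.73, 129.61], [9.25, 43.63, 125.62], [9.5, 74.55, 121.76], [9.75, 104.52, 118.01], [10.0, 133.57, 114.37], [10.25, 161.72, 110.85], [10.5, 189.0, 107.44], [10.75, 215.45, 104.13], [11.0, 241.08, 100.93], [11.25, 265.92, 97.82], [11.5, 289.99, 94.81], [11.75, 313.33, 91.89], [12.0, 335.95, 89.06]]
8.5 [ 0.4395 -0.3246  0.055 ] [ 0.82 -0.02 -0.16]
```

```bash
python3 -m pendant '[{"dx":0,"dy":0,"dz":0,"rx":0,"ry":0,"rz":0,"hand":0},{"dx":0,"dy":0,"dz":0,"rx":0,"ry":0,"rz":0,"hand":0},{"dx":0,"dy":0,"dz":0,"rx":0,"ry":0,"rz":0,"hand":0},{"dx":0,"dy":0,"dz":0,"rx":0,"ry":0,"rz":0,"hand":0},{"dx":0,"dy":0,"dz":0,"rx":0,"ry":0,"rz":0,"hand":0},{"dx":0,"dy":0,"dz":0,"rx":0,"ry":0,"rz":0,"hand":0},{"dx":0,"dy":0,"dz":0,"rx":0,"ry":0,"rz":0,"hand":0},{"dx":0,"dy":0,"dz":0,"rx":0,"ry":0,"rz":0,"hand":0},{"dx":0,"dy":0,"dz":0,"rx":0,"ry":0,"rz":0,"hand":0},{"dx":0,"dy":0,"dz":0,"rx":0,"ry":0,"rz":0,"hand":0},{"dx":0,"dy":0,"dz":0,"rx":0,"ry":0,"rz":0,"hand":0},{"dx":0,"dy":0,"dz":0,"rx":0,"ry":0,"rz":0,"hand":0}]' | head -2;  python3 -m pendant '[{"dx":0,"dy":0,"dz":0.002,"rx":0,"ry":0,"rz":0,"hand":0},{"dx":0,"dy":0,"dz":0.002,"rx":0,"ry":0,"rz":0,"hand":0},{"dx":0,"dy":0,"dz":0.001,"rx":0,"ry":0,"rz":0,"hand":0},{"dx":0,"dy":0,"dz":0.001,"rx":0,"ry":0,"rz":0,"hand":0},{"dx":0,"dy":0,"dz":0.001,"rx":0,"ry":0,"rz":0,"hand":0}]'
```

```text
clock: 9.5
position: [0.4394, -0.3246, 0.055]
clock: 9.92
position: [0.4408, -0.3271, 0.05]
ee_rot: [0.002, 0.0, 1.0, -0.003]
contact_force: [-2.6, -0.4, 18.9]
width: -0.0002
gripper_force: 9.4
```

```bash
python3 -m pendant '[{"dx":0,"dy":0,"dz":-0.0005,"rx":0,"ry":0,"rz":0,"hand":0},{"dx":0,"dy":0,"dz":0,"rx":0,"ry":0,"rz":0,"hand":0}]'
python3 - <<'E'
from h import *
for i in range(6):
    s,w=wrist(); print(round(s["clock"],3),s["position"].round(4),s["contact_force"].round(1),mark(s,w))
print(plate(w)); cv2.imwrite("pics/w5.png",cv2.resize(w["frame"][:,:,::-1],(800,600)))
E
```

```text
clock: 10.08
position: [0.4408, -0.3258, 0.05]
ee_rot: [0.002, 0.001, 1.0, -0.001]
contact_force: [0.5, -0.2, 7.9]
width: -0.0
gripper_force: 4.1
10.083 [ 0.4408 -0.3258  0.05  ] [ 0.5 -0.2  7.9] None
10.133 [ 0.4408 -0.3258  0.05  ] [-0.6 -0.9  8.6] None
10.183 [ 0.4408 -0.3258  0.05  ] [1.3 0.3 8.2] None
10.233 [ 0.4408 -0.3258  0.0501] [ 0.2 -0.5  8.3] None
10.283 [ 0.4408 -0.3258  0.05  ] [0.2 1.1 7.7] None
10.333 [ 0.4408 -0.3258  0.0501] [ 0.3 -0.1  7.3] None
(np.float64(149.581389571434), np.float64(0.12273580513393514), np.int32(2589))
```

View pics/w5.png

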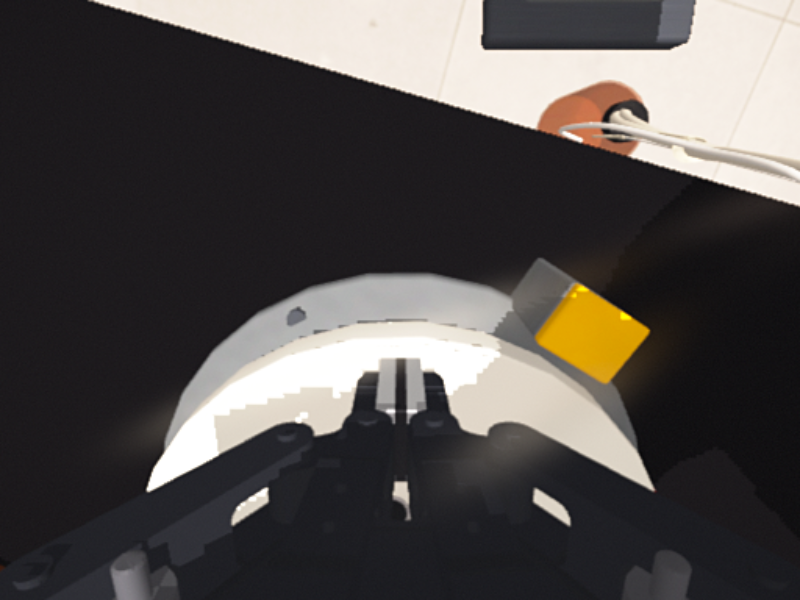

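It stopped short of the plate: only a sliver of the mark shows at (654,491), about 108°. I'll drag it on counter-clockwise.

```bash
python3 -m pendant '[{"dx":-0.0001,"dy":-0.002,"dz":0,"rx":0,"ry":0,"rz":0,"hand":0},{"dx":-0.0003,"dy":-0.004,"dz":0,"rx":0,"ry":0,"rz":0,"hand":0},{"dx":-0.0004,"dy":-0.004,"dz":0,"rx":0,"ry":0,"rz":0,"hand":0},{"dx":-0.0006,"dy":-0.004,"dz":0,"rx":0,"ry":0,"rz":0,"hand":0},{"dx":-0.0009,"dy":-0.004,"dz":0,"rx":0,"ry":0,"rz":0,"hand":0},{"dx":-0.001,"dy":-0.004,"dz":0,"rx":0,"ry":0,"rz":0,"hand":0},{"dx":-0.0012,"dy":-0.004,"dz":0,"rx":0,"ry":0,"rz":0,"hand":0},{"dx":-0.0014,"dy":-0.004,"dz":0,"rx":0,"ry":0,"rz":0,"hand":0},{"dx":-0.0015,"dy":-0.0036,"dz":0,"rx":0,"ry":0,"rz":0,"hand":0},{"dx":-0.0012,"dy":-0.002,"dz":0,"rx":0,"ry":0,"rz":0,"hand":0},{"dx":0,"dy":0,"dz":0,"rx":0,"ry":0,"rz":0,"hand":0},{"dx":0,"dy":0,"dz":0,"rx":0,"ry":0,"rz":0,"hand":0}]'
python3 - <<'E'
from h import *
for i in range(3):
    s,w=wrist(); print(round(s["clock"],3),s["position"].round(4),s["contact_force"].round(1),mark(s,w),plate(w))
E
```

```text
clock: 11.38
position: [0.4491, -0.3618, 0.05]
ee_rot: [0.001, 0.001, 1.0, -0.002]
contact_force: [-0.4, -0.6, 8.1]
width: 0.0002
gripper_force: 4.2
11.383 [ 0.4491 -0.3618  0.05  ] [-0.4 -0.6  8.1] (np.float64(136.45876978759554), np.float64(0.08901024287070361), 505) (np.float64(149.88019614767182), np.float64(0.12238477236850269), np.int32(2808))
11.433 [ 0.449  -0.3616  0.0501] [-0.6  0.3  8.3] (np.float64(136.26288773856768), np.float64(0.088948024174451), 507) (np.float64(149.8840401462133), np.float64(0.12234808921340674), np.int32(2801))
11.483 [ 0.449  -0.3615  0.0501] [-1.4  0.1  8.1] (np.float64(136.17656781073794), np.float64(0.08880235051139486), 503) (np.float64(149.88256291714515), np.float64(0.12230731996073782), np.int32(2803))
```

```bash
python3 -m pendant '[{"dx":-0.001,"dy":-0.002,"dz":0,"rx":0,"ry":0,"rz":0,"hand":0},{"dx":-0.0017,"dy":-0.0032,"dz":0,"rx":0,"ry":0,"rz":0,"hand":0},{"dx":-0.002,"dy":-0.0033,"dz":0,"rx":0,"ry":0,"rz":0,"hand":0},{"dx":-0.0021,"dy":-0.0033,"dz":0,"rx":0,"ry":0,"rz":0,"hand":0},{"dx":-0.0022,"dy":-0.0032,"dz":0,"rx":0,"ry":0,"rz":0,"hand":0},{"dx":-0.0018,"dy":-0.0025,"dz":0,"rx":0,"ry":0,"rz":0,"hand":0},{"dx":0,"dy":0,"dz":0,"rx":0,"ry":0,"rz":0,"hand":0},{"dx":0,"dy":0,"dz":0,"rx":0,"ry":0,"rz":0,"hand":0},{"dx":0,"dy":0,"dz":0,"rx":0,"ry":0,"rz":0,"hand":0},{"dx":0,"dy":0,"dz":0,"rx":0,"ry":0,"rz":0,"hand":0}]'
python3 - <<'E'
from h import *
for i in range(3):
    s,w=wrist(); print(round(s["clock"],3),s["position"].round(4),s["contact_force"].round(1),mark(s,w),plate(w))
cv2.imwrite("pics/w6.png",cv2.resize(w["frame"][:,:,::-1],(800,600)))
E
```

```text
clock: 12.37
position: [0.4599, -0.3789, 0.0501]
ee_rot: [0.001, 0.001, 1.0, -0.001]
contact_force: [-0.0, -0.2, 7.1]
width: -0.0002
gripper_force: 3.8
12.367 [ 0.4599 -0.3789  0.0501] [-0.  -0.2  7.1] (np.float64(150.16458176214593), np.float64(0.08957708133061526), 590) (np.float64(150.5986127231734), np.float64(0.12118330977087932), np.int32(2782))
12.417 [ 0.4599 -0.3789  0.0501] [-0.3 -0.4  8. ] (np.float64(150.1484016264652), np.float64(0.0895800304146127), 589) (np.float64(150.58579398161402), np.float64(0.12115831783675088), np.int32(2784))
12.467 [ 0.4599 -0.379   0.05  ] [-0.4 -0.2  6.7] (np.float64(150.16954112619004), np.float64(0.0895326517511039), 590) (np.float64(150.60651982892588), np.float64(0.12113465802257024), np.int32(2782))
```

View pics/w6.png

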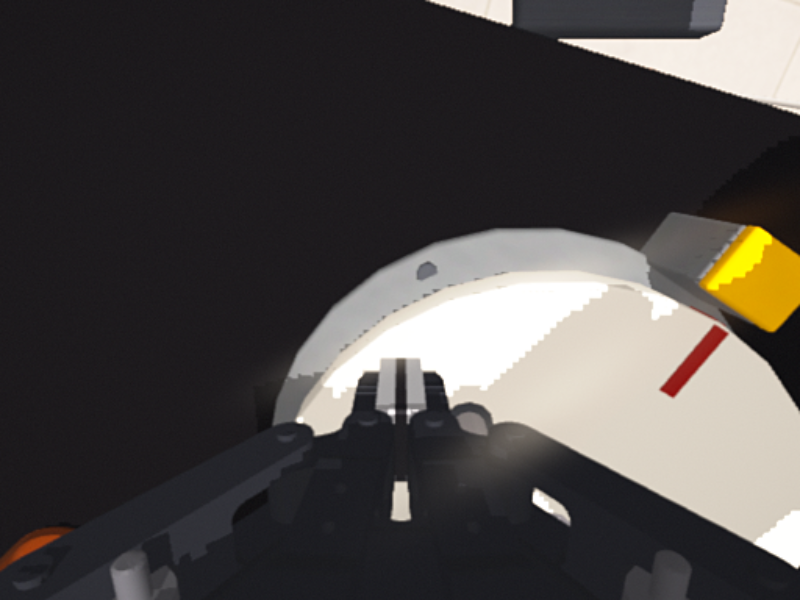

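The red bar, from (665,393) to (722,330), points at the middle of the plate. I'll lift straight off and check.

```bash
python3 -m pendant '[{"dx":0,"dy":0,"dz":-0.002,"rx":0,"ry":0,"rz":0,"hand":0},{"dx":0,"dy":0,"dz":-0.006,"rx":0,"ry":0,"rz":0,"hand":0},{"dx":0,"dy":0,"dz":-0.02,"rx":0,"ry":0,"rz":0,"hand":0},{"dx":0,"dy":0,"dz":-0.03,"rx":0,"ry":0,"rz":0,"hand":0},{"dx":0.01,"dy":0.02,"dz":-0.03,"rx":0,"ry":0,"rz":0,"hand":0},{"dx":0.01,"dy":0.02,"dz":-0.02,"rx":0,"ry":0,"rz":0,"hand":0},{"dx":0,"dy":0,"dz":0,"rx":0,"ry":0,"rz":0,"hand":0},{"dx":0,"dy":0,"dz":0,"rx":0,"ry":0,"rz":0,"hand":0},{"dx":0,"dy":0,"dz":0,"rx":0,"ry":0,"rz":0,"hand":0},{"dx":0,"dy":0,"dz":0,"rx":0,"ry":0,"rz":0,"hand":0}]'
python3 - <<'E'
from h import *
for i in range(12):
    s,w=wrist()
    if i%4==3: print(round(s["clock"],3),s["position"].round(4),s["contact_force"].round(1),mark(s,w),plate(w))
cv2.imwrite("pics/w7.png",cv2.resize(w["frame"][:,:,::-1],(800,600)))
E
```

```text
clock: 13.35
position: [0.4386, -0.3378, 0.1553]
ee_rot: [-0.001, 0.001, 1.0, 0.001]
contact_force: [0.3, 1.2, 0.2]
width: -0.0003
gripper_force: 0.0
13.5 [ 0.4387 -0.3379  0.1552] [-0.3 -0.1 -0.7] (np.float64(149.6554892277347), np.float64(0.08933254115015062), 194) (np.float64(149.3068197443108), np.float64(0.12265897913202158), np.int32(938))
13.7 [ 0.4388 -0.3378  0.1559] [-0.9 -0.7  0.9] (np.float64(149.67077691589154), np.float64(0.08926030325616569), 189) (np.float64(149.31737412500286), np.float64(0.12265631815466105), np.int32(937))
13.9 [ 0.4388 -0.3377  0.1564] [-1.2  0.   0. ] (np.float64(149.6412459703593), np.float64(0.08950995865521483), 190) (np.float64(149.2948308859533), np.float64(0.12272222064895295), np.int32(935))
```

View pics/w7.png

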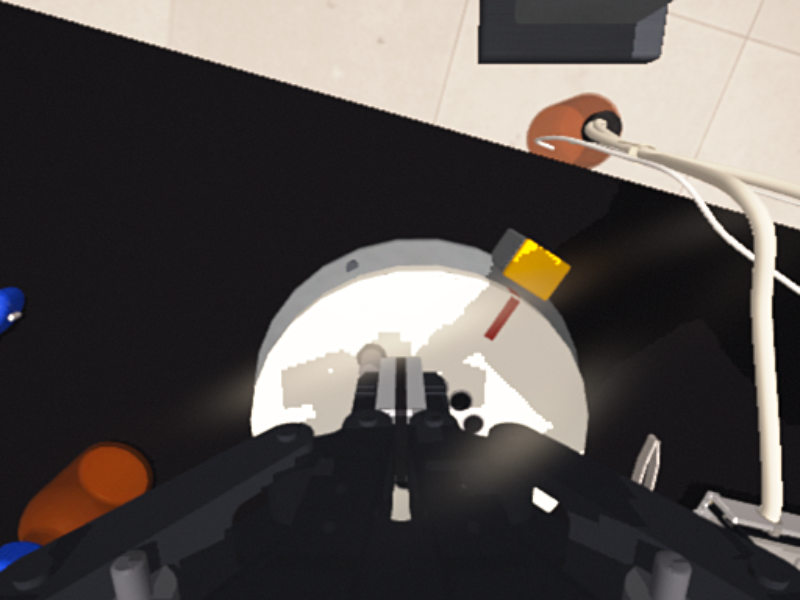

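The mark reads 149.65° and the plate 149.3°, with the wheel standing still and the finger clear of it.

```bash
python3 -c "
from rig import manip
print(manip.sign_off())"
```

```text
the job is handed in; nothing more can be done
None
```

The job is handed in: flicked by a peg, the wheel spun untouched for over 5 s, then I braked it at about 2 rad/s and dragged it with a fingertip until the red mark stood within 0.5° of the plate's middle. I never moved near the bottle, tin, tape or vials.

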